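# Open the flap press and load a box of sweets

### The job

Load the box into the flap press: first turn the handwheel on top counter-clockwise (seen from above) until the raised pressure plate is clear of the box's height. Then slide the box along its guides, under the plate, until its leading end rests against the back stop. Leave it lying there with the plate still up, and do not knock over the glue bottle.

Things in the scene. Friction and masses are not known exactly. Their poses are not given: they have to be found in the camera images.
- wheel_hub (a point): Centre of the level handwheel: black rim bar 12 mm thick, outer diameter 162 mm (bar centre at radius 75 mm); hub 28 mm across, top 12 mm above this point, stem to 23 mm above; three spokes 10 mm thick, along x and at +-120 degrees about z (up), open gaps between, so that a finger can reach down and push a spoke round. Turning counter-clockwise from above lifts it 24 mm a turn; at its lowest it is 158 mm above the table.
- head (a joint): Height (m) of the pressure plate above its lowest place, 0 to 0.055, growing as the wheel turns counter-clockwise; the wheel rises by the same amount and stays where it is left (about 5 to 6 N on a spoke, 42 mm from the axis). The gap under the plate is this value plus 0.014, so the 45 mm box passes from 0.031 on. Starts between 0 and 0.010.
- press: Flap press. Origin on the table under the wheel's axis; x points along the passage towards the stop, z up. Plate: steel, 60 (x) x 115 x 12 mm on the foot of the stem, under the wheel. Crossbeam 42 (x) x 215 mm, top 122 mm above the table, a nut 36 mm across on it to 130 mm. Columns 26 mm thick at y = +-85 mm. Steel bed, top 10 mm above the table, 150 mm wide, from x = -310 to 60 mm.
- stop (a point): Middle of the back stop's face at bed level (10 mm above the table), 30 mm beyond the wheel's axis. x points the way the box must go (into the stop), z up. The stop is a steel bar 22 mm high, 94 mm wide. Two guides, inner faces 100 mm apart and 14 mm above the bed, run from x = -325 mm up to the stop.
- sweet_box: Blue carton with a brown lower band, 165 (x) x 90 (y) x 45 mm high, about 0.4 kg, lying loose on the bed between the guides, outside the press. Origin at the centre of its underside; x points to its leading end (towards the stop), z up.
- box_front (a point): Lower edge, at its middle, of the box's leading end: 82.5 mm ahead of the box's origin along its x, at its underside. When loaded it coincides with stop along x.
- glue: White glue bottle with black cap, 48 mm diameter, 120 mm tall, standing on the table beyond the press (farther from the robot). Origin at the centre of its underside, z up along the bottle.
Not all that is in view belongs to the job. What is shaped like the sweet_box but red or turquoise is not meant.

How it is judged:
On the way:
1. the pressure plate is wound up clear of the box while the box is still outside (value of joint head above 0.0315 m and x of box_front in the frame of stop below -0.045 m), for 0.1 s.
At the end, for the whole second after the job is handed in: The box lies flat and at rest on the bed, its leading end within 6 mm of the back stop and square to it within 0.15 rad, and the pressure plate is still up at the box's height or more (head above 0.0305) (x of box_front in the frame of stop above -0.006 m and z of box_front in the frame of stop below 0.005 m and angle between the x axis of sweet_box and the x axis of stop, either way round below 0.15 rad and angle between sweet_box's own z axis and vertical below 0.08 rad and value of joint head above 0.0305 m and linear speed of sweet_box below 0.02 m/s); the robot touches nothing.
It fails at once if the glue bottle is knocked over (angle between glue's own z axis and vertical above 0.6 rad).
It also fails if it takes over 72 s, if anything falls off the work surface, if the arm or the gripper's body presses on something with over 40 N, if the wrist force passes 120 N, or if a joint passes its speed limit or range.

### The arm

A 6-joint arm with a two-finger parallel gripper is mounted at the origin on the work surface. World frame = base frame: x ahead of the robot, y to its left, z up, the work surface at z = 0. Lengths are in m, angles in rad, forces in N, time in s.
With the tool pointing down it reaches from about 0.375 to 0.975 m from the base axis. Payload 3.8 kg.
Tool frame: the origin (TCP) lies on the mounting face of the last link; the fingertips stand 173 mm ahead of it and the grasp point (between the pads) lies 155 mm ahead of it; z points along the fingers, y is the direction in which the jaws open and shut (so a half turn about z gives the same grasp; the last joint's range is limited). The gripper opens to 85 mm and grips with 20 to 120 N. Pads are 22 mm wide; open, the fingers measure 114 mm over their backs; the gripper's body (76 mm by 85 mm) begins 54 mm behind the grasp point. The pads swing forward as they close: fully open they stand 13 mm farther back than shut.
Start: joints at [-1.349, 0.264, 1.604, -0, 1.274, -0.037], TCP at [0.173, -0.653, 0.405] pointing down, gripper open.
Joint ranges: [-2.63, 2.63], [-0.94, 2.18], [0.31, 2.57], [-1.31, 4.45], [0, 2.66], [-2.55, 2.55]. Speed limits (rad/s): [2.57, 2.57, 3.14, 3.14, 3.14, 3.14].

### API

Orientations are given as a rotation vector (axis times angle).
In Python, from workcell import bot gives the robot as it stands.
- The arm moves only by the shell command python3 -m jog 'ROWS' [FORCE]. ROWS is JSON, a list that holds one entry, the list of rows, each a list of 7 numbers: the closure, from 0 (fully open) to 1 (shut), then the shift along the tool's x, y, z in cm, then the turn, a rotation vector about the tool's x, y, z in rad. A call has 1 to 12 rows; each row is the pose to reach, as a shift and turn from the pose commanded when the call began, along the tool's axes at that moment; what a row does not reach only later rows make up. A row lasts 1/8 s, in which the tool goes at most 62.5 mm and 10.7 degrees, less where a joint would pass 70% of its speed; a pose out of reach is approached as far as the arm can. A call with a gripper value outside its range is refused whole. The fingers move at their own pace and stop on an object; FORCE is the grip in N (left out, the last holds). Time passes only in rows, so rows that repeat a pose let the fingers close. It gives the time, the measured TCP pose, the force and the opening at its end, in the units of the state.
- bot.read_state(): the state, without advancing time (a new reading comes with each control period).
- bot.read_camera(name): name is "side" or "top" or "wrist"; returns the picture (384x512x3 uint8, red, green, blue); there is no depth.
- bot.camera_model(name): a dict with "intrinsics" (3x3 intrinsics, pixels), "rvec" (rotation vector, rad) and "tvec" (3), from world to camera coordinates, as OpenCV has them. Camera axes: x right, y down, z forward; pixel columns grow to the right and rows downward; lengths in m; the calibration is good to about 2 mm. The wrist camera is an equidistant fisheye: a pixel r from the principal point sees the ray r / f radians off the axis. A picture is of the moment at which its call begins: read the wrist's pose just before it. camera_model takes no time and is no camera call; for the wrist camera it gives the pose at the moment of the call.
- bot.finish_job(): hands the job in, once; it reports no verdict.
The state is a dict: "time": time; "q": joint angles; "joint_vel": joint speeds; "joint_torque": joint torques, N m; "tool_pos": TCP position; "tcp_rot": TCP orientation; "wrist_force": force on the tool from outside, world axes, zero at the start; "torque": the same for the moment, N m; "width": opening from 0.0 (shut) to 1.0 (fully open).
Only numpy, scipy, OpenCV 4.12 (cv2) and the standard library are available. Lean on these libraries where they do the work, as an engineer would, in place of code of your own. Each camera call takes 0.05 s, during which the arm holds its last target.

## Working session

There is one attempt and no reset: what is moved stays moved. The work goes in short steps, Python scripts to look and compute and a shell command to move; the robot and the scene stay as the last step left them, time stands still between calls to the robot, and variables do not carry over. Pictures are saved under pics/ and viewed, and the job is handed in when it is done.

```bash
ls; mkdir -p pics; python3 - <<'E'
from workcell import bot
import cv2,numpy as np
s=bot.read_state();print(s)
for n in("side","top","wrist"):
    m=bot.camera_model(n);print(n,m)
    cv2.imwrite(f"pics/{n}0.png",bot.read_camera(n)[:,:,::-1])
E
```

```text
pics
{'time': 0.0, 'q': array([-1.34890875e+00,  2.64786650e-01,  1.60541291e+00, -1.02365471e-05,
        1.27364841e+00, -3.68948435e-02]), 'joint_vel': array([-0.0010963 , -0.00036904,  0.00076779,  0.00063864, -0.00070101,
        0.00088654]), 'joint_torque': array([ 6.87642932e-05, -5.15106118e+01, -3.67311037e+01, -1.08393942e-04,
        1.28610883e-02,  9.54598278e-06]), 'tool_pos': array([ 0.17265938, -0.6521892 ,  0.40331797]), 'tcp_rot': array([-3.11310429e+00, -4.05076197e-01,  3.42272956e-04]), 'wrist_force': array([-0.89827844, -0.2945781 ,  0.88473246]), 'torque': array([0.02344499, 0.03393673, 0.02689985]), 'width': 0.9929595131643344}
side {'intrinsics': array([[375.26564915,   0.        , 254.39699308],
       [  0.        , 375.26564915, 196.5582573 ],
       [  0.        ,   0.        ,   1.        ]]), 'rvec': array([ 0.80182918, -2.42875569,  1.28872758]), 'tvec': array([0.53688031, 0.23557616, 1.08965688])}
top {'intrinsics': array([[379.56633564,   0.        , 258.45734008],
       [  0.        , 379.56633564, 189.31794909],
       [  0.        ,   0.        ,   1.        ]]), 'rvec': array([ 2.14012834, -2.20004683,  0.0754253 ]), 'tvec': array([0.16845621, 0.57371279, 1.16037076])}
wrist {'intrinsics': array([[297.31863964,   0.        , 259.00285892],
       [  0.        , 297.31863964, 196.36461377],
       [  0.        ,   0.        ,   1.        ]]), 'rvec': array([-2.30768775,  1.77768972,  0.24970983]), 'tvec': array([-0.67346421, -0.03432195,  0.37974488])}
```

View pics/side0.png

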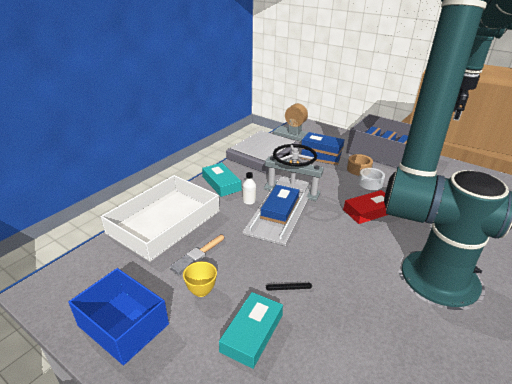

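View pics/top0.png

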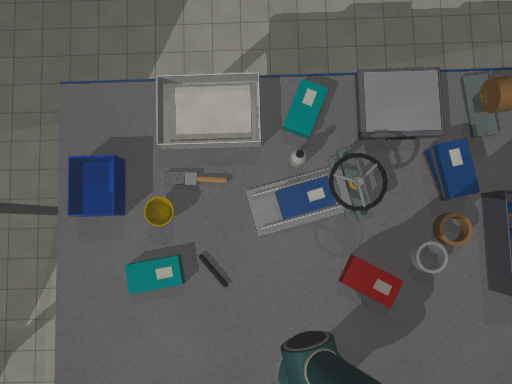

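View pics/wrist0.png

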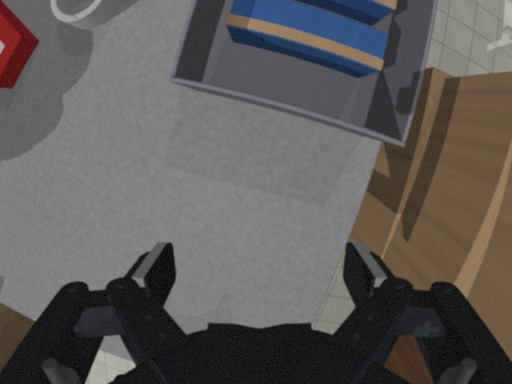

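The top view shows the wheel at about (358,181) and the box with its bed running left from there, from (250,210). The glue bottle is at (298,157), just beyond the guide. I'll enlarge it to measure.

```bash
cat > h.py <<'E'
import cv2,numpy as np
from workcell import bot
def cam(n):
    m=bot.camera_model(n);R=cv2.Rodrigues(m["rvec"])[0];return m["intrinsics"],R,np.array(m["tvec"])
def ray(n,uv):
    K,R,t=cam(n);d=R.T@np.linalg.inv(K)@np.array([uv[0],uv[1],1.]);return -R.T@t,d/np.linalg.norm(d)
def onz(n,uv,z):
    c,d=ray(n,uv);return c+d*(z-c[2])/d[2]
def tri(uvt,uvs):
    c1,d1=ray("top",uvt);c2,d2=ray("side",uvs)
    A=np.array([d1,-d2]).T;x=np.linalg.lstsq(A,c2-c1,rcond=None)[0]
    p,q=c1+x[0]*d1,c2+x[1]*d2;return (p+q)/2,np.linalg.norm(p-q)
def proj(n,P):
    K,R,t=cam(n);x=K@(R@np.array(P)+t);return x[:2]/x[2]
def crop(n,src,x0,x1,y0,y1,f,out):
    im=cv2.imread(src)[y0:y1,x0:x1];cv2.imwrite(out,cv2.resize(im,None,fx=f,fy=f,interpolation=cv2.INTER_CUBIC))
E
python3 - <<'E'
from h import *
crop("t","pics/top0.png",240,400,130,245,5,"pics/tc.png")
crop("s","pics/side0.png",235,335,135,245,5,"pics/sc.png")
for n in("top","side"):print(n,ray(n,(256,190)))
E
```

```text
top (array([0.47692481, 0.13527255, 1.20757121]), array([ 0.08371368,  0.02108999, -0.99626665]))
side (array([-0.00805127,  0.94255348,  0.80163384]), array([ 0.48196561, -0.68210354, -0.54994902]))
```

View pics/tc.png

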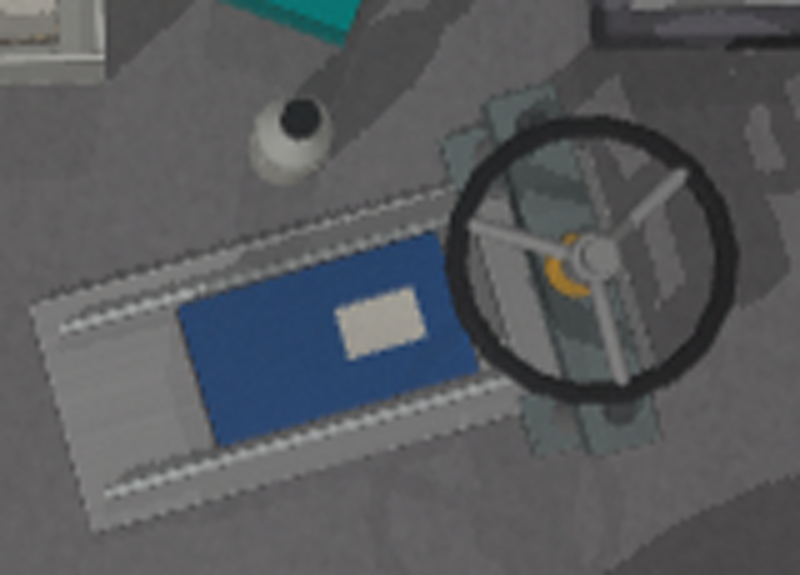

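View pics/sc.png

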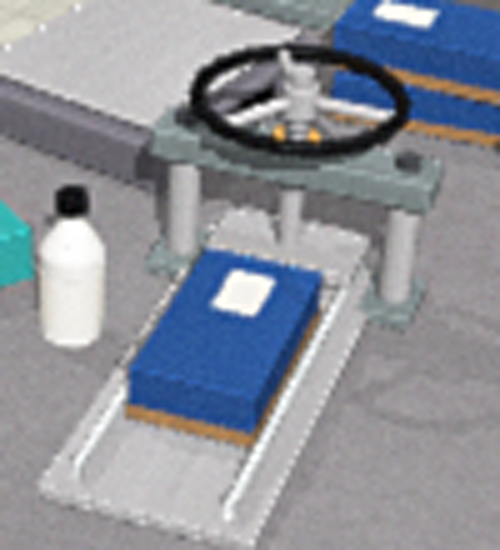

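```bash
python3 - <<'E'
from h import *
out={}
for n,box in(("top",(325,130,395,215)),("side",(268,138,322,172))):
    im=cv2.imread(f"pics/{n}0.png");x0,y0,x1,y1=box
    m=np.zeros(im.shape[:2],np.uint8);m[y0:y1,x0:x1]=((im.max(2)<62)[y0:y1,x0:x1])*255
    k,l,st,c=cv2.connectedComponentsWithStats(m);i=1+np.argmax(st[1:,4]);
    cs,_=cv2.findContours((l==i).astype(np.uint8),cv2.RETR_EXTERNAL,cv2.CHAIN_APPROX_NONE)
    e=cv2.fitEllipse(cv2.convexHull(max(cs,key=len)));print(n,st[i],e);out[n]=e[0]
hub,err=tri(out["top"],out["side"]);print("hub",hub,err)
f=lambda x,y:(240+(x+.5)/5-.5,130+(y+.5)/5-.5)
bc=[onz("top",f(*p),.055) for p in((178,308),(435,232),(478,372),(215,447))]
for p in bc:print("box",p)
for a,b in((0,1),(1,2),(2,3),(3,0)):print(np.linalg.norm(bc[a]-bc[b]))
c=sum(bc)/4;d=bc[1]-bc[0]+bc[2]-bc[3];print("c",c,np.degrees(np.arctan2(d[1],d[0])))
be=[onz("top",f(*p),.01) for p in((36,305),(97,530))];print("bed",be,np.linalg.norm(be[0]-be[1]))
m=(be[0]+be[1])/2;d2=hub-m;print("axis bed->hub",np.hypot(*d2[:2]),np.degrees(np.arctan2(d2[1],d2[0])))
e=be[1]-be[0];print("bed edge normal",np.degrees(np.arctan2(e[1],e[0]))+90)
gu=[onz("top",f(*p),.024) for p in((65,328),(440,222),(110,492),(510,380))]
for a,b in((0,1),(2,3)):
    e=gu[b]-gu[a];print("guide",np.degrees(np.arctan2(e[1],e[0])),gu[a])
print("glue cap",onz("top",f(300,118),.12), "stem",[onz("top",f(598,256),z) for z in(.18,.19)])
# spoke directions
for p in((475,226),(683,175),(622,380)):
    q=onz("top",f(*p),hub[2])-hub;print("spoke",np.degrees(np.arctan2(q[1],q[0])),np.hypot(*q[:2]))
E
```

```text
top [329 152  59  59 794] ((357.7254943847656, 181.18846130371094), (57.46295166015625, 59.919490814208984), 143.62265014648438)
side [272 144  45  23 278] ((294.1410217285156, 154.98744201660156), (22.034421920776367, 44.496490478515625), 92.34901428222656)
hub [ 0.58080351 -0.12477388  0.15940654] 0.0015607541326996713
box [0.56845317 0.10132356 0.055     ]
box [ 0.61048459 -0.05660019  0.055     ]
box [ 0.52446637 -0.07896033  0.055     ]
box [0.48350877 0.08154775 0.055     ]
0.16342138829572672
0.08887693812369707
0.1656513465756668
0.08721601748108493
c [0.54672823 0.0118277  0.055     ] -75.39262961184437
bed [array([0.57647189, 0.18981307, 0.01      ]), array([0.43391474, 0.15499959, 0.01      ])] 0.14674644530382466
axis bed->hub 0.3066479631103247 -75.72536451308585
bed edge normal -76.27655907386466
guide -75.78534403193594 [0.56036868 0.17138637 0.024     ]
guide -75.96114443582385 [0.45761881 0.14607149 0.024     ]
glue cap [0.6715795  0.02931029 0.12      ] stem [array([ 0.58036537, -0.12330521,  0.18      ]), array([ 0.57935872, -0.12078881,  0.19      ])]
spoke 72.23305568428879 0.0664866135679083
spoke -49.331923196950754 0.06967945482948171
spoke -168.67370075484476 0.06855832095628546
```

```bash
cat >> h.py <<'E'
HUB=np.array([.5808,-.1245]);AX=np.radians(-75.7)
def tool():
    s=bot.read_state();return s["tool_pos"],cv2.Rodrigues(s["tcp_rot"])[0],s
def rel(P): # world TCP target -> tool shift cm
    p,R,_=tool();return np.round(100*R.T@(np.array(P)-p),2)
E
python3 - <<'E'
from h import *
p,R,s=tool();print(R.round(3))
K,Rc,t=cam("wrist");c=-Rc.T@t;print("cam in tool",R.T@(c-p))
a=np.radians(20);X=HUB+.042*np.array([np.cos(a),np.sin(a)])
for z in(.403,.143+.173):print(rel([*X,z]),X)
E
```

```text
[[ 0.967  0.256 -0.   ]
 [ 0.256 -0.967  0.002]
 [ 0.    -0.002 -1.   ]]
cam in tool [ 0.07006382 -0.0003984   0.02998361]
[ 57.14 -40.95   0.14] [ 0.62026709 -0.11013515]
[ 57.14 -40.93   8.84] [ 0.62026709 -0.11013515]
```

```bash
python3 -m jog '[[[1,5,-3.6,0,0,0,0],[1,10,-7.2,0,0,0,0],[1,15,-10.8,0,0,0,0],[1,20,-14.4,0,0,0,0],[1,25,-18,0,0,0,0],[1,30,-21.6,0,0,0,0],[1,35,-25.2,0,0,0,0],[1,40,-28.8,0,0,0,0],[1,45,-32.4,0,0,0,0],[1,50,-36,0,0,0,0],[1,54,-38.7,0,0,0,0],[1,57.1,-40.9,0,0,0,0]]]' 60
python3 - <<'E'
from h import *
p,R,s=tool();a=np.radians(20);X=HUB+.042*np.array([np.cos(a),np.sin(a)])
print(rel([*X,.403]),rel([*X,.143+.173]),s["wrist_force"])
cv2.imwrite("pics/w1.png",bot.read_camera("wrist")[:,:,::-1])
cv2.imwrite("pics/s1.png",bot.read_camera("side")[:,:,::-1])
crop("s","pics/s1.png",235,335,65,175,5,"pics/sc1.png")
E
```

```text
time: 1.65
tool_pos: [0.6211, -0.109, 0.4042]
tcp_rot: [-3.115, -0.408, 0.001]
wrist_force: [0.3, -0.9, -0.4]
width: 0.001
[-0.11  0.09  0.12] [-0.1   0.09  8.82] [ 0.25816833 -0.87103254 -0.38029426]
```

View pics/w1.png

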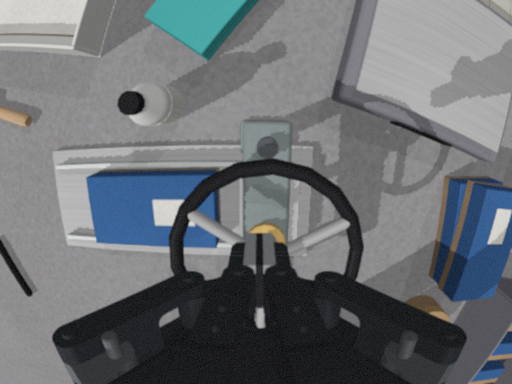

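View pics/sc1.png

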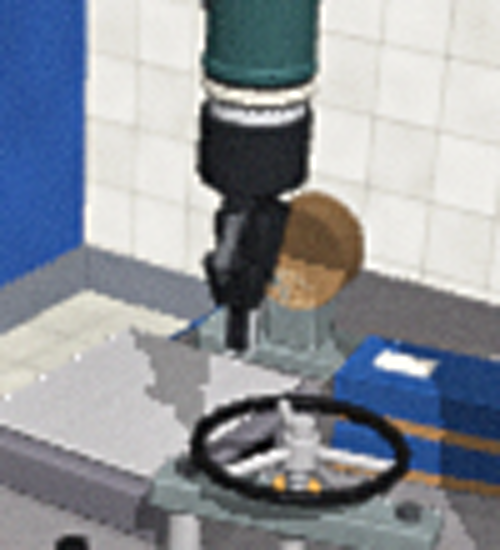

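The wrist view shows the closed fingers over the wheel, with spokes at (215,230) and (320,235) and open gaps between them. The side crop shows the tip above the far half of the wheel. Next I go down into the gap.

```bash
python3 -m jog '[[[1,-0.1,0.1,2,0,0,0],[1,-0.1,0.1,4,0,0,0],[1,-0.1,0.1,6,0,0,0],[1,-0.1,0.1,7.5,0,0,0],[1,-0.1,0.1,8.8,0,0,0],[1,-0.1,0.1,8.8,0,0,0]]]'
python3 - <<'E'
from h import *
p,R,s=tool()
print(p,s["wrist_force"])
a0=np.radians(20)
for k in range(0,25):
    a=a0+np.radians(30*k); h=max(0,(30*k-25))/360*.024
    print(k,rel([*(HUB+.042*np.array([np.cos(a),np.sin(a)])),.316+h]))
cv2.imwrite("pics/s2.png",bot.read_camera("side")[:,:,::-1])
crop("s","pics/s2.png",235,335,85,195,5,"pics/sc2.png")
E
```

```text
time: 2.5
tool_pos: [0.6188, -0.1123, 0.3151]
tcp_rot: [-3.115, -0.405, 0.004]
wrist_force: [-0.5, -1.0, 0.9]
width: -0.001
[ 0.61881862 -0.11228897  0.31508316] [-0.52455685 -1.00764799  0.90756709]
0 [ 0.19 -0.17 -0.09]
1 [-0.56 -2.21 -0.12]
2 [-2.23 -3.6  -0.32]
3 [-4.37 -3.97 -0.51]
4 [-6.41 -3.22 -0.71]
5 [-7.8  -1.56 -0.9 ]
6 [-8.17  0.59 -1.11]
7 [-7.42  2.63 -1.31]
8 [-5.75  4.02 -1.52]
9 [-3.61  4.39 -1.72]
10 [-1.57  3.64 -1.93]
11 [-0.18  1.97 -2.13]
12 [ 0.19 -0.17 -2.33]
13 [-0.56 -2.21 -2.52]
14 [-2.23 -3.61 -2.72]
15 [-4.37 -3.98 -2.91]
16 [-6.42 -3.23 -3.11]
17 [-7.81 -1.56 -3.3 ]
18 [-8.18  0.58 -3.51]
19 [-7.43  2.62 -3.71]
20 [-5.76  4.02 -3.92]
21 [-3.62  4.39 -4.12]
22 [-1.58  3.64 -4.33]
23 [-0.19  1.97 -4.53]
24 [ 0.18 -0.18 -4.73]
```

View pics/sc2.png

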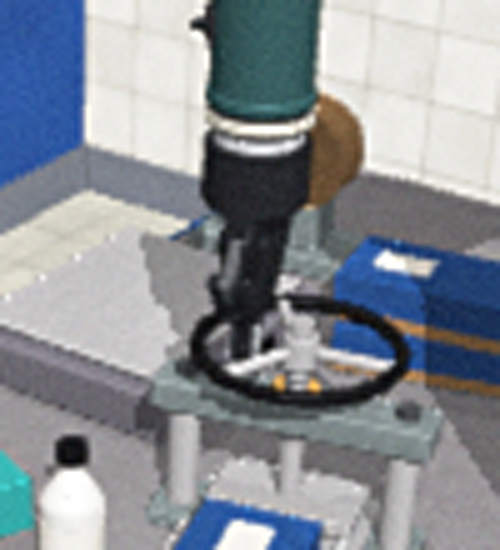

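The finger is inside the gap, behind the front spoke at crop pixel (265,355). I'll push the first part and check.

```bash
python3 -m jog '[[[1,-0.2,-1,0,0,0,0],[1,-0.75,-2.05,0,0,0,0],[1,-1.5,-2.9,-0.1,0,0,0],[1,-2.4,-3.4,-0.2,0,0,0],[1,-3.5,-3.75,-0.3,0,0,0],[1,-4.55,-3.8,-0.4,0,0,0]]]'
python3 - <<'E'
from h import *
p,R,s=tool()
print(p,s["wrist_force"],s["torque"])
cv2.imwrite("pics/t3.png",bot.read_camera("top")[:,:,::-1])
cv2.imwrite("pics/s3.png",bot.read_camera("side")[:,:,::-1])
crop("s","pics/s3.png",235,335,85,195,5,"pics/sc3.png")
E
```

```text
time: 3.3
tool_pos: [0.5679, -0.0867, 0.3237]
tcp_rot: [3.112, 0.406, 0.019]
wrist_force: [9.3, 0.8, 1.0]
width: -0.001
[ 0.56794279 -0.08670702  0.32368782] [9.31937401 0.83524643 0.96182839] [ 0.0732653  -1.57258866  0.13141255]
```

View pics/sc3.png

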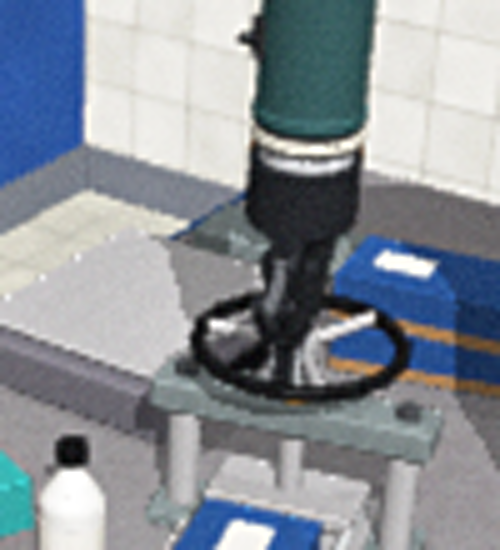

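```bash
python3 -m jog '[[[1,-1.07,0.24,-0.1,0,0,0],[1,-2.04,0.75,-0.2,0,0,0],[1,-2.84,1.5,-0.3,0,0,0],[1,-3.43,2.41,-0.4,0,0,0],[1,-3.75,3.46,-0.5,0,0,0],[1,-3.8,4.56,-0.6,0,0,0],[1,-3.55,5.63,-0.7,0,0,0],[1,-3.05,6.6,-0.8,0,0,0],[1,-2.3,7.4,-0.9,0,0,0],[1,-1.38,8,-1,0,0,0],[1,-0.33,8.3,-1.1,0,0,0],[1,0.76,8.36,-1.2,0,0,0]]]'
python3 - <<'E'
from h import *
p,R,s=tool()
print(p,s["wrist_force"],s["torque"])
cv2.imwrite("pics/s4.png",bot.read_camera("side")[:,:,::-1])
crop("s","pics/s4.png",235,335,85,195,5,"pics/sc4.png")
E
```

```text
time: 4.9
tool_pos: [0.5914, -0.1647, 0.3313]
tcp_rot: [-3.112, -0.407, 0.016]
wrist_force: [-9.5, -0.7, 3.0]
width: 0.001
[ 0.59143622 -0.16468683  0.33128542] [-9.51244442 -0.74776375  3.01848172] [0.03942282 1.61225985 0.0714948 ]
```

View pics/sc4.png

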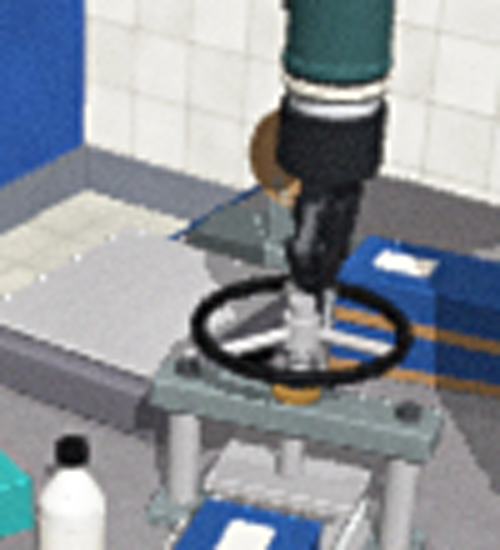

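The wheel has turned half a turn and visibly risen. The next half turn mirrors the last rows.

```bash
python3 -m jog '[[[1,1.07,-0.24,-0.1,0,0,0],[1,2.04,-0.75,-0.2,0,0,0],[1,2.84,-1.5,-0.3,0,0,0],[1,3.43,-2.41,-0.4,0,0,0],[1,3.75,-3.46,-0.5,0,0,0],[1,3.8,-4.56,-0.6,0,0,0],[1,3.55,-5.63,-0.7,0,0,0],[1,3.05,-6.6,-0.8,0,0,0],[1,2.3,-7.4,-0.9,0,0,0],[1,1.38,-8,-1,0,0,0],[1,0.33,-8.3,-1.1,0,0,0],[1,-0.76,-8.36,-1.2,0,0,0]]]'
python3 -m jog '[[[1,-1.07,0.24,-0.1,0,0,0],[1,-2.04,0.75,-0.2,0,0,0],[1,-2.84,1.5,-0.3,0,0,0],[1,-3.43,2.41,-0.4,0,0,0],[1,-3.75,3.46,-0.5,0,0,0],[1,-3.8,4.56,-0.6,0,0,0],[1,-3.55,5.63,-0.7,0,0,0],[1,-3.05,6.6,-0.8,0,0,0],[1,-2.3,7.4,-0.9,0,0,0],[1,-1.38,8,-1,0,0,0],[1,-0.33,8.3,-1.1,0,0,0],[1,0.76,8.36,-1.2,0,0,0]]]'
python3 - <<'E'
from h import *
p,R,s=tool()
cv2.imwrite("pics/s5.png",bot.read_camera("side")[:,:,::-1])
cv2.imwrite("pics/t5.png",bot.read_camera("top")[:,:,::-1])
crop("s","pics/s5.png",235,335,85,195,5,"pics/sc5.png")
E
```

```text
time: 6.45
tool_pos: [0.5678, -0.0867, 0.3476]
tcp_rot: [3.112, 0.406, 0.018]
wrist_force: [10.3, 2.0, 1.1]
width: -0.0
time: 7.95
tool_pos: [0.5915, -0.1647, 0.3553]
tcp_rot: [-3.112, -0.406, 0.016]
wrist_force: [-9.9, -0.4, 1.7]
width: 0.001
```

View pics/sc5.png

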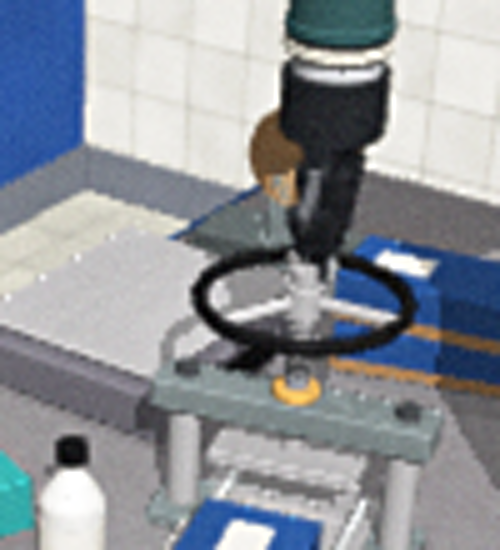

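```bash
python3 -m jog '[[[1,-1,0.1,0,0,0,0],[1,-1,0.1,-3,0,0,0],[1,-1,0.1,-6,0,0,0],[1,-1,0.1,-8,0,0,0],[1,-1,0.1,-8,0,0,0]]]'
python3 - <<'E'
from h import *
p,R,s=tool();u=np.array([np.cos(AX),np.sin(AX)])
print(p,s["q"],R.T@[*u,0])
for d,z in((-.265,.44),(-.265,.215),(-.165,.215),(-.15,.215)):print(d,z,HUB+d*u,rel([*(HUB+d*u),z]))
E
```

```text
time: 8.68
tool_pos: [0.5852, -0.1696, 0.4394]
tcp_rot: [3.113, 0.405, 0.007]
wrist_force: [0.4, 0.1, -0.2]
width: 0.0
[ 0.58518447 -0.16959727  0.43935599] [-3.23000713e-01  1.19342936e-01  1.71070814e+00  1.10190280e-04
  1.30650794e+00  9.88952960e-01] [-0.00923755  0.99995385  0.00263784]
-0.265 0.44 [0.51534526 0.13228917] [  0.98 -30.97  -0.14]
-0.265 0.215 [0.51534526 0.13228917] [  0.88 -31.03  22.36]
-0.165 0.215 [0.54004516 0.0353876 ] [  0.79 -21.03  22.38]
-0.15 0.215 [0.54375015 0.02085236] [  0.77 -19.53  22.39]
```

```bash
python3 -m jog '[[[1,0.2,-5,0,0,0,0],[1,0.3,-10,0,0,0,0],[1,0.5,-15,0,0,0,0],[1,0.7,-20,0,0,0,0],[1,0.8,-25,0,0,0,0],[1,0.9,-29,0,0,0,0],[1,1,-31,0,0,0,0],[1,1,-31,0,0,0,0]]]'
python3 - <<'E'
from h import *
for n in("side","top"):cv2.imwrite(f"pics/{n}6.png",bot.read_camera(n)[:,:,::-1])
out={}
for n,box in(("top",(325,130,395,215)),("side",(268,125,325,165))):
    im=cv2.imread(f"pics/{n}6.png");x0,y0,x1,y1=box
    m=np.zeros(im.shape[:2],np.uint8);m[y0:y1,x0:x1]=((im.max(2)<62)[y0:y1,x0:x1])*255
    k,l,st,c=cv2.connectedComponentsWithStats(m);i=1+np.argmax(st[1:,4])
    cs,_=cv2.findContours((l==i).astype(np.uint8),cv2.RETR_EXTERNAL,cv2.CHAIN_APPROX_NONE)
    e=cv2.fitEllipse(cv2.convexHull(max(cs,key=len)));print(n,st[i],e);out[n]=e[0]
print(tri(out["top"],out["side"]))
crop("t","pics/top6.png",240,400,130,245,5,"pics/tc6.png")
crop("s","pics/side6.png",235,335,115,225,5,"pics/sc6.png")
E
```

```text
time: 9.68
tool_pos: [0.5145, 0.1338, 0.4351]
tcp_rot: [3.115, 0.41, -0.004]
wrist_force: [-0.2, 0.2, -0.6]
width: -0.001
top [331 150  62  61 813] ((361.5338134765625, 179.852783203125), (59.84395980834961, 61.02307891845703), 123.51423645019531)
side [268 125  50  38 643] ((265.8471984863281, 143.0818328857422), (37.56731414794922, 100.62430572509766), 92.53144073486328)
(array([ 0.6209505 , -0.09111139,  0.21051479]), np.float64(0.10278226775446087))
```

View pics/tc6.png

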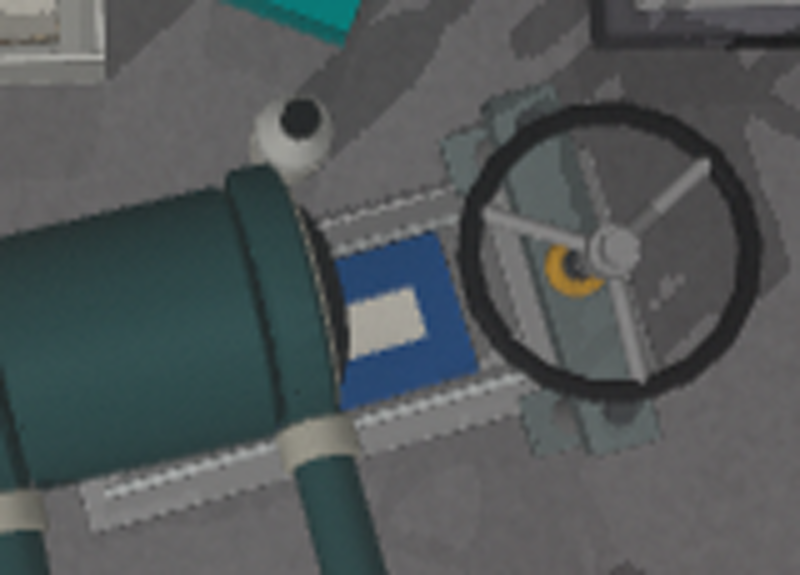

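View pics/sc6.png

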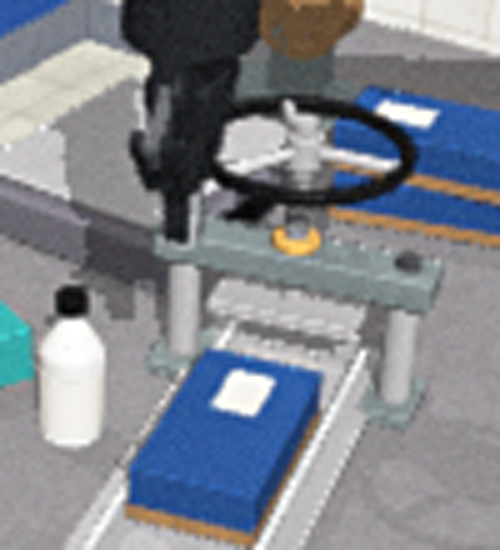

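The box is still outside with its guides clear, and the plate at side crop (290,300) is well up. The rim ellipse in the side view merged with the gripper, so I'll use the top ray with the known axis for the height instead.

```bash
python3 - <<'E'
from h import *
for z in(.16,.19,.2,.21):print(z,onz("top",(361.53,179.85),z)[:2]-HUB)
p,R,s=tool();u=np.array([np.cos(AX),np.sin(AX)])
print(proj("top",p),p,[(d,z,rel([*(HUB+d*u),z])) for d,z in((-.265,.205),(-.15,.205))])
# box trailing edge from side view: brown top-near corners at z=.055 / lower edge
f=lambda x,y:(235+(x+.5)/5-.5,115+(y+.5)/5-.5)
for q,z in(((127,470),.055),((255,500),.055)):
    P=onz("side",f(*q),z);print(P,(P[:2]-HUB)@u)
E
```

```text
0.16 [ 0.00403179 -0.01037635]
0.19 [ 0.00094159 -0.00263992]
0.2 [-8.84808613e-05 -6.11076140e-05]
0.21 [-0.00111855  0.0025177 ]
[265.77313812 202.82313625] [0.51505808 0.13242181 0.43556978] [(-0.265, 0.205, array([6.000e-02, 1.000e-02, 2.306e+01])), (-0.15, 0.205, array([-0.05, 11.51, 23.06]))]
[0.56881948 0.10056581 0.055     ] -0.22105149000972482
[0.48212908 0.07671808 0.055     ] -0.21935510775450545
```

The wheel is at 0.200 m, so head is about 0.042. Now I lower the finger behind the box's trailing end.

```bash
python3 -m jog '[[[1,0,0,5,0,0,0],[1,0,0,10,0,0,0],[1,0,0,15,0,0,0],[1,0,0,19,0,0,0],[1,0,0,21.5,0,0,0],[1,0,0,22.7,0,0,0],[1,0,0,22.7,0,0,0]]]'
python3 - <<'E'
from h import *
cv2.imwrite("pics/s7.png",bot.read_camera("side")[:,:,::-1])
crop("s","pics/s7.png",215,335,125,245,5,"pics/sc7.png")
p,R,s=tool();u=np.array([np.cos(AX),np.sin(AX)]);print(p,(p[:2]-HUB)@u,rel([*(HUB-.15*u),.205]))
E
```

```text
time: 10.65
tool_pos: [0.5152, 0.1319, 0.209]
tcp_rot: [3.115, 0.404, -0.003]
wrist_force: [-0.7, 0.5, 0.4]
width: 0.001
[0.51575664 0.13224192 0.21006242] -0.26485260245490666 [-0.14 11.48  0.51]
```

View pics/sc7.png

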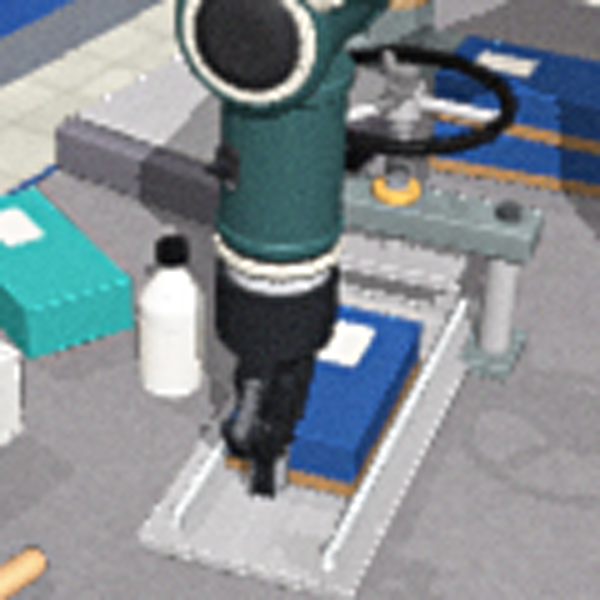

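The fingertip stands behind the trailing end, centred between the guides. I'll push most of the way first.

```bash
python3 -m jog '[[[1,0,1,0.3,0,0,0],[1,0,2,0.4,0,0,0],[1,0,2.8,0.4,0,0,0],[1,0,3.7,0.4,0,0,0],[1,0,4.6,0.4,0,0,0],[1,0,5.5,0.4,0,0,0],[1,-0.1,6.4,0.4,0,0,0],[1,-0.1,7.3,0.4,0,0,0],[1,-0.1,8.2,0.4,0,0,0],[1,-0.1,9,0.4,0,0,0],[1,-0.1,9.5,0.4,0,0,0],[1,-0.1,9.5,0.4,0,0,0]]]'
python3 - <<'E'
from h import *
cv2.imwrite("pics/s8.png",bot.read_camera("side")[:,:,::-1])
crop("s","pics/s8.png",215,335,125,245,5,"pics/sc8.png")
p,R,s=tool();u=np.array([np.cos(AX),np.sin(AX)]);print(p,(p[:2]-HUB)@u,s["wrist_force"])
E
```

```text
time: 12.2
tool_pos: [0.5388, 0.04, 0.2057]
tcp_rot: [3.115, 0.405, 0.0]
wrist_force: [-0.1, 1.6, 2.1]
width: -0.0
[0.53860454 0.03998477 0.20540184] -0.16981056642520417 [-0.29133308  0.5930751  -0.35265034]
```

View pics/sc8.png

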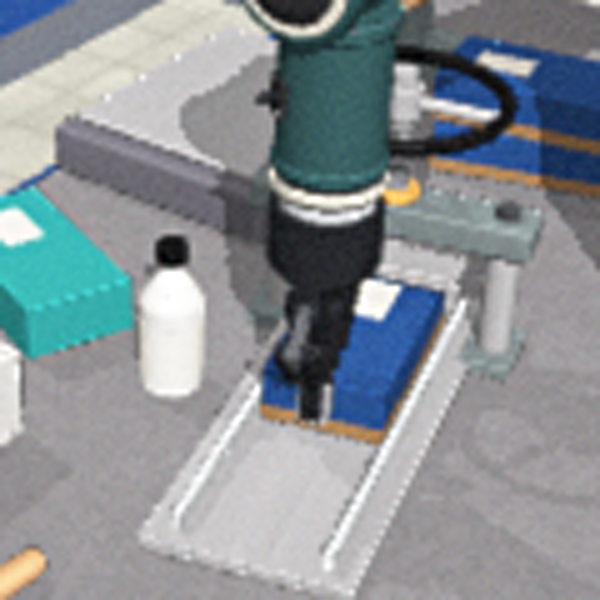

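The box is now entering under the plate. I'll creep on, watching the force.

```bash
python3 -m jog '[[[1,0,0.4,0,0,0,0],[1,0,0.8,0,0,0,0],[1,0,1.1,0,0,0,0],[1,0,1.4,0,0,0,0]]]'; python3 -m jog '[[[1,0,0.2,0,0,0,0],[1,0,0.4,0,0,0,0]]]'
```

```text
time: 12.75
tool_pos: [0.5421, 0.0268, 0.2054]
tcp_rot: [3.115, 0.406, -0.001]
wrist_force: [-1.1, 2.0, -0.5]
width: -0.003
time: 13.0
tool_pos: [0.5431, 0.0229, 0.2054]
tcp_rot: [3.115, 0.405, -0.001]
wrist_force: [-1.2, 1.9, -1.2]
width: -0.003
```

```bash
python3 -m jog '[[[1,0,0.2,0,0,0,0],[1,0,0.3,0,0,0,0]]]'; python3 -m jog '[[[1,0,0.2,0,0,0,0],[1,0,0.3,0,0,0,0]]]';python3 -m jog '[[[1,0,0.2,0,0,0,0],[1,0,0.3,0,0,0,0]]]'
python3 - <<'E'
from h import *
cv2.imwrite("pics/s9.png",bot.read_camera("side")[:,:,::-1])
crop("s","pics/s9.png",215,335,125,245,5,"pics/sc9.png")
p,R,s=tool();u=np.array([np.cos(AX),np.sin(AX)]);print(p,(p[:2]-HUB)@u,s["wrist_force"])
E
```

```text
time: 13.25
tool_pos: [0.544, 0.0201, 0.2056]
tcp_rot: [3.115, 0.405, -0.0]
wrist_force: [0.5, 0.8, -1.2]
width: -0.005
time: 13.5
tool_pos: [0.5449, 0.0183, 0.2059]
tcp_rot: [-3.113, -0.403, -0.001]
wrist_force: [-0.7, 9.8, 0.4]
width: 0.0
time: 13.75
tool_pos: [0.5456, 0.0174, 0.2061]
tcp_rot: [-3.109, -0.401, -0.001]
wrist_force: [-1.0, 21.0, 1.5]
width: 0.004
[0.5456073  0.01747582 0.20605849] -0.1462693673525828 [-1.6958865  17.65375635  1.15334234]
```

View pics/sc9.png

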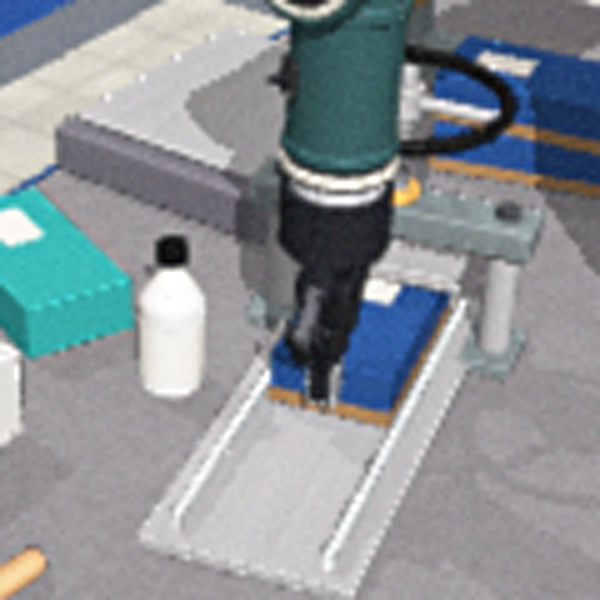

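The force rose from 1 to 21 N, and the tool is 146 mm behind the axis, where 135 mm plus the finger half-depth puts it. So the box is seated, and I retreat and check.

```bash
python3 -m jog '[[[1,0,-0.5,0,0,0,0],[1,0,-1.5,0,0,0,0],[1,0,-3,0,0,0,0],[1,0,-5,0,0,0,0],[1,0,-9,0,0,0,0],[1,0,-13,0,0,0,0],[1,0,-14,-5,0,0,0],[1,0,-14,-10,0,0,0],[1,-5,-16,-14,0,0,0],[1,-9,-18,-16,0,0,0],[1,-14,-20,-16,0,0,0],[1,-14,-20,-16,0,0,0]]]'
python3 - <<'E'
from h import *
for n in("side","top"):cv2.imwrite(f"pics/{n}10.png",bot.read_camera(n)[:,:,::-1])
crop("t","pics/top10.png",240,400,130,245,5,"pics/tc10.png")
crop("s","pics/side10.png",215,335,125,245,5,"pics/sc10.png")
E
```

```text
time: 15.3
tool_pos: [0.3555, 0.1725, 0.3653]
tcp_rot: [-3.114, -0.41, 0.001]
wrist_force: [0.3, -0.1, -0.0]
width: 0.001
```

View pics/tc10.png

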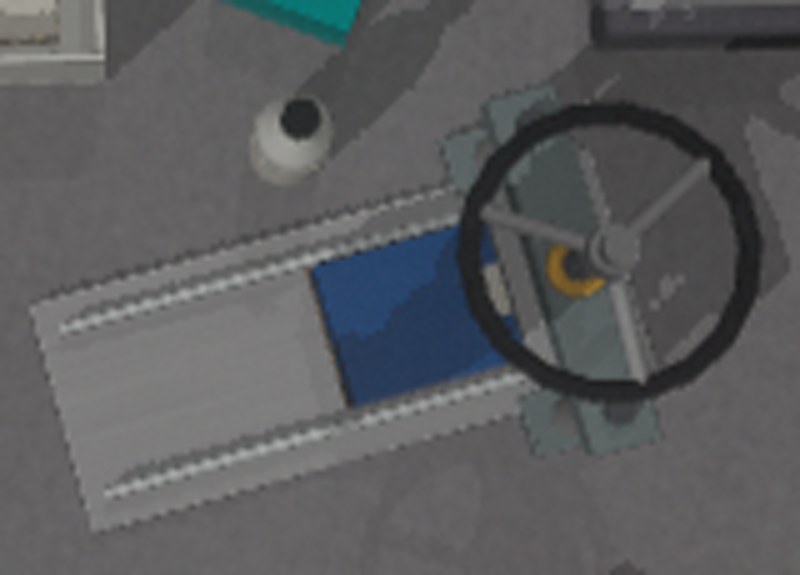

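View pics/sc10.png

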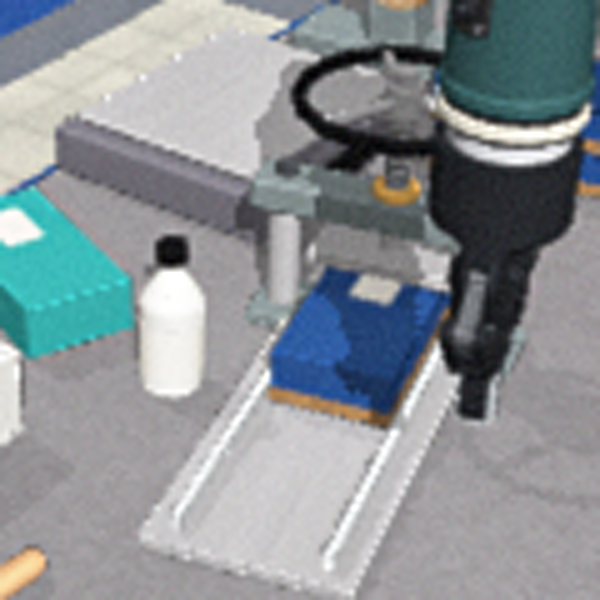

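```bash
python3 - <<'E'
from h import *
u=np.array([np.cos(AX),np.sin(AX)])
f=lambda x,y:(240+(x+.5)/5-.5,130+(y+.5)/5-.5)
P=[onz("top",f(*q),.055)[:2] for q in((312,268),(348,407))]
print([(p-HUB)@u for p in P]); e=P[1]-P[0];print("yaw err deg",np.degrees(np.arctan2(e[1],e[0]))+90-np.degrees(AX)-0, np.linalg.norm(e))
g=lambda x,y:(215+(x+.5)/5-.5,125+(y+.5)/5-.5)
for q in((272,367),(391,395)):print((onz("side",g(*q),.055)[:2]-HUB)@u)
s=bot.read_state();print(s["joint_vel"].round(3),s["wrist_force"])
E
```

```text
[np.float64(-0.13665370769607837), np.float64(-0.13961002492235547)]
yaw err deg -1.9441697537254896 0.08714105785327533
-0.15001066932632998
-0.14988310157084808
[-0.02   0.035 -0.028 -0.002 -0.002 -0.003] [ 0.78082405 -0.07908145 -0.19399493]
```

The top pixels put the trailing end at about -0.138, where -0.135 is seated, and the two views disagree. I picked the side pixels by eye, so I'll refine with edge fits.

```bash
python3 - <<'E'
from h import *
u=np.array([np.cos(AX),np.sin(AX)]);v=np.array([-u[1],u[0]])
def prof(n,src,z,lo,hi,offs,chan):
    im=cv2.imread(src).astype(np.float32)
    im=im[:,:,0]-im[:,:,2] if chan=="b" else im.mean(2)
    out=[]
    s=np.arange(lo,hi,.0005)
    for o in offs:
        pts=np.array([proj(n,[*(HUB+a*u+o*v),z]) for a in s],np.float32)
        val=cv2.remap(im,pts[:,0].reshape(1,-1),pts[:,1].reshape(1,-1),cv2.INTER_LINEAR).ravel()
        g=np.abs(np.gradient(cv2.GaussianBlur(val.reshape(1,-1),(21,1),4).ravel()));i=np.argmax(g);out.append(round(float(s[i]),4))
    return out
o=[-.035,-.02,-.01,0,.01,.02,.035]
print("top0 trail",prof("top","pics/top0.png",.055,-.25,-.19,o,"b"))
print("top0 lead",prof("top","pics/top0.png",.055,-.085,-.03,o,"b"))
print("top10 trail",prof("top","pics/top10.png",.055,-.17,-.11,o,"b"))
print("top bed end",prof("top","pics/top10.png",.01,-.33,-.29,o,"g"))
print("side10 trail top/bottom: ")
print(prof("side","pics/side10.png",.010,-.17,-.11,o,"b"),prof("side","pics/side0.png",.010,-.25,-.19,o,"b"))
print(prof("side","pics/side0.png",.01,-.33,-.29,o,"g"))
E
```

```text
top0 trail [-0.222, -0.2215, -0.222, -0.2215, -0.2215, -0.222, -0.2225]
top0 lead [-0.0575, -0.057, -0.0815, -0.0815, -0.0815, -0.06, -0.0585]
top10 trail [-0.1375, -0.137, -0.1375, -0.1385, -0.138, -0.138, -0.137]Traceback (most recent call last):
  File "<stdin>", line 17, in <module>
  File "<stdin>", line 9, in prof
  File "h.py", line 14, in proj
    K,R,t=cam(n);x=K@(R@np.array(P)+t);return x[:2]/x[2]
          ~~~^^^
  File "h.py", line 4, in cam
    m=bot.camera_model(n);R=cv2.Rodrigues(m["rvec"])[0];return m["intrinsics"],R,np.array(m["tvec"])
ValueError: time passes only in moves, steps and waits
```

```bash
python3 -m jog '[[[1,0,0,-0.5,0,0,0]]]'; sed -i 's/^def cam(n):/import functools\n@functools.lru_cache\ndef cam(n):/' h.py; python3 - <<'E'
from h import *
u=np.array([np.cos(AX),np.sin(AX)]);v=np.array([-u[1],u[0]])
def prof(n,src,z,lo,hi,offs,chan,ax=u,lat=v):
    im=cv2.imread(src).astype(np.float32)
    im=im[:,:,0]-im[:,:,2] if chan=="b" else im.mean(2)
    out=[];s=np.arange(lo,hi,.0005)
    for o in offs:
        pts=np.array([proj(n,[*(HUB+a*ax+o*lat),z]) for a in s],np.float32)
        val=cv2.remap(im,pts[:,0].reshape(1,-1),pts[:,1].reshape(1,-1),cv2.INTER_LINEAR).ravel()
        g=np.abs(np.gradient(cv2.GaussianBlur(val.reshape(1,-1),(21,1),4).ravel()));i=np.argmax(g);out.append(round(float(s[i]),4))
    return out
o=[-.035,-.02,-.01,0,.01,.02,.035]
for t in("0","10"):
  print(t,"top bed end",prof("top",f"pics/top{t}.png",.01,-.33,-.29,o,"g"))
  print(t,"side bed end",prof("side",f"pics/side{t}.png",.01,-.33,-.29,o,"g"))
print("side trail bottom",prof("side","pics/side0.png",.01,-.25,-.19,o,"g"),prof("side","pics/side10.png",.01,-.165,-.105,o,"g"))
b=-.24;
# bed far end beyond press x=+60
print("top bed far end",prof("top","pics/top10.png",.01,.045,.075,[-.06,-.04,.03,.06],"g"))
# crossbeam edges (top z .122) at y=+-95
print("beam near/far",prof("top","pics/top0.png",.122,-.035,-.01,[-.1,.1],"g"),prof("top","pics/top0.png",.122,.01,.035,[-.1,.1],"g"))
print("label lead edge shift n/a")
E
```

```text
time: 15.52
tool_pos: [0.3596, 0.1722, 0.3706]
tcp_rot: [3.115, 0.405, -0.001]
wrist_force: [-0.1, 0.1, -0.4]
width: -0.001
0 top bed end [-0.311, -0.31, -0.3105, -0.3105, -0.311, -0.3095, -0.311]
0 side bed end [-0.3085, -0.314, -0.309, -0.3165, -0.315, -0.315, -0.316]
10 top bed end [-0.311, -0.31, -0.3105, -0.3105, -0.311, -0.3095, -0.311]
10 side bed end [-0.3135, -0.3135, -0.3105, -0.316, -0.315, -0.3145, -0.316]
side trail bottom [-0.2185, -0.217, -0.215, -0.2165, -0.2165, -0.2, -0.2005] [-0.1315, -0.1125, -0.131, -0.1295, -0.126, -0.1305, -0.1305]
top bed far end [0.051, 0.0525, 0.06, 0.052]
beam near/far [-0.0215, -0.0265] [0.02, 0.0185]
label lead edge shift n/a
```

```bash
python3 - <<'E'
from workcell import bot
s=bot.read_state();print(s["time"],s["wrist_force"],abs(s["joint_vel"]).max())
bot.finish_job()
E
```

```text
15.525 [-0.1057099   0.0912819  -0.41527456] 0.09099595586084218
the job is handed in; nothing more can be done
```

The box is loaded against the back stop with the plate up, and I handed the job in at 15.5 s of the 72 s allowed. The hand-in gives no verdict.

**Wheel:** I pushed a spoke with the closed fingers for about 600° counter-clockwise. The wheel then measured about 0.200 m high, so head was about 0.042 m. The box was still outside, with its front about 88 mm short of the stop.

**Box:** I pushed it along the guides from behind until the force rose from about 1 N to 21 N within about 3 mm of travel. I then backed the arm off until it touched nothing.

**Last checks:**
- **Box position:** the top view puts the leading end about 3 mm short of the stop (limit 6 mm) and square to about 1°.
- **Plate and bottle:** in the last pictures the plate was still up and the glue bottle was standing.

**Checks that disagreed:**
- **Side view of the box:** its edge fit put the trailing end about 5 mm farther in than seated. My first side pixels, picked by eye, gave 15 mm short and were misplaced. Seating therefore rests mainly on the rise in force and the top view.
- **Side view of the wheel:** its rim fit after the turning failed because the gripper merged with the rim. I took the wheel's height from the top view alone; it agrees with the 600° turned.

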